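Re-rack four reagent bottles in reverse order

ROBOT

A 7-joint arm with a two-finger parallel gripper is mounted at the origin on a cart in front of the work surface, level with it; the furniture and walls round the work are solid. World frame = base frame: x ahead of the robot, y to its left, z up, the work surface at z = 0. Lengths are in m, angles in rad, forces in N, time in s.
With the tool pointing down it reaches from about 0.425 to 0.925 m from the base axis. Payload 6.8 kg.
Tool frame: the origin (TCP) lies where the fingers leave the gripper's body, on its centre line; the fingertips stand 73 mm ahead of it and the grasp point (between the pads) lies 54 mm ahead of it; z points along the fingers, y is the line along which they close (so a half turn about z gives the same grasp; the last joint's range is limited). The gripper opens to 85 mm and grips with 20 to 120 N. Pads are 22 mm wide; open, the fingers measure 114 mm over their backs; the gripper's body (76 mm by 85 mm) begins 54 mm behind the grasp point. The pads swing forward as they close: fully open they stand 13 mm farther back than shut.
Start: joints at [1.13, 0.477, 0.022, 1.555, -0.011, 1.109, -0.083], TCP at [0.221, -0.638, 0.304] pointing down, gripper open.
Joint ranges: [-2.96, 2.96], [-0.34, 2.1], [-1.41, 1.46], [0.24, 2.44], [-1.37, 4.51], [0.17, 1.92], [-2.96, 2.96]. Speed limits (rad/s): [2.39, 2.39, 3.14, 3.14, 3.14, 3.14, 3.14].

INTERFACE

Orientations are given as a rotation vector (axis times angle).
In Python, from bench import r, grab_frame, camera_info gives the robot as it stands.
- The arm moves only by the shell command python3 -m pendant 'ROWS' [OPENING] [FORCE]. ROWS is rows parted by semicolons, their numbers by spaces, 1 to 5 of them, each of 6 numbers: dx, dy, dz in m, then a rotation vector rx, ry, rz in rad; each row is the pose to reach, as a shift and turn from the pose commanded when the command began, along the tool's axes at that moment; what a row does not reach only later rows make up. A row lasts 1/10 s, in which the tool goes at most 0.05 m and 0.15 rad, less where a joint would pass 70% of its speed; a pose out of reach is approached as far as the arm can. OPENING is the finger opening in m, set as the command begins (- or left out keeps the last). The fingers move at their own pace and stop on an object; FORCE is the grip in N (left out, the last holds). Time passes only in rows, so rows that do not move let the fingers close. It prints the time, the measured TCP pose, the force, the opening and the grip force at its end.
- r.get_obs(): the state, without advancing time (a new reading comes with each control period).
- grab_frame(name): name is "scene" or "top" or "wrist"; returns (picture, depth): 384x512x3 uint8, blue, green, red; 384x512 float32, m along the optical axis (not along the pixel's ray), 0 where there is no reading.
- camera_info(name): a dict with "camera_matrix" (3x3 intrinsics, pixels), "R" (3x3) and "t" (3): a world point X has camera coordinates R X + t. Camera axes: x right, y down, z forward; pixel columns grow to the right and rows downward; lengths in m; the calibration is good to about 2 mm. A picture is of the moment at which its call begins: read the wrist's pose just before it. camera_info takes no time and is no camera call; for the wrist camera it gives the pose at the moment of the call.
- r.hand_in(): hands the job in; it is judged then, once.
The state is a dict: "clock": time; "joints": joint angles; "qvel": joint speeds; "tau": joint torques, N m; "tcp_pos": TCP position; "orientation": TCP orientation; "contact_force": force on the tool from outside, world axes, zero at the start; "moment": the same for the moment, N m; "grip_width": finger opening in m; "gripper_force": force on a finger pad.
Only numpy, scipy, OpenCV 4.12 (cv2) and the standard library are available. Lean on these libraries where they do the work, as an engineer would, in place of code of your own. Each camera call takes 0.05 s, during which the arm holds its last target. There are 200 camera calls.

TASK

Move the four reagent bottles from the old aluminium rack to the pockets of the new white rack, one bottle in each pocket, in reverse order: the bottle that stands nearest the yellow end of the old rack goes into the pocket farthest from the yellow end of the new rack, the second into the second farthest, and so on, until the bottle farthest from the old yellow end stands next to the new one. Keep the bottles upright all the while, and leave each one standing on its pocket's floor.

Things in the scene. Friction and masses are not known exactly. Their poses are not given: they have to be found in the camera images.
- red_bottle: Small round reagent white bottle with a red cap, loose, 60 to 120 g: body 37 mm in diameter, with straight sides from the foot up to about 44 mm, then a shoulder; closed fixed cap 23 mm in diameter from 57 mm to 70 mm, the top. Origin: centre of the underside; z up along the bottle's axis; its yaw has no meaning.
- green_bottle: Small round reagent orange-brown bottle with a green cap, loose, 60 to 120 g: body 37 mm in diameter, with straight sides from the foot up to about 44 mm, then a shoulder; closed fixed cap 23 mm in diameter from 57 mm to 70 mm, the top. Origin: centre of the underside; z up along the bottle's axis; its yaw has no meaning.
- black_bottle: Small round reagent white bottle with a black cap, loose, 60 to 120 g: body 37 mm in diameter, with straight sides from the foot up to about 44 mm, then a shoulder; closed fixed cap 23 mm in diameter from 57 mm to 70 mm, the top. Origin: centre of the underside; z up along the bottle's axis; its yaw has no meaning.
- blue_bottle: Small round reagent white bottle with a blue cap, loose, 60 to 120 g: body 37 mm in diameter, with straight sides from the foot up to about 44 mm, then a shoulder; closed fixed cap 23 mm in diameter from 57 mm to 70 mm, the top. Origin: centre of the underside; z up along the bottle's axis; its yaw has no meaning.
- red_cup: Low round red cup insert fixed on the old rack, in which the red-capped bottle stands at the start; it stays there and so still shows where that bottle came from. Outer diameter 53 mm, inner 45 mm, 14 mm high, floor 3 mm thick. Origin: centre of its underside, which lies 8 mm above the worktop; z up.
- green_cup: Low round green cup insert fixed on the old rack, in which the green-capped bottle stands at the start; it stays there and so still shows where that bottle came from. Outer diameter 53 mm, inner 45 mm, 14 mm high, floor 3 mm thick. Origin: centre of its underside, which lies 8 mm above the worktop; z up.
- black_cup: Low round black cup insert fixed on the old rack, in which the black-capped bottle stands at the start; it stays there and so still shows where that bottle came from. Outer diameter 53 mm, inner 45 mm, 14 mm high, floor 3 mm thick. Origin: centre of its underside, which lies 8 mm above the worktop; z up.
- blue_cup: Low round blue cup insert fixed on the old rack, in which the blue-capped bottle stands at the start; it stays there and so still shows where that bottle came from. Outer diameter 53 mm, inner 45 mm, 14 mm high, floor 3 mm thick. Origin: centre of its underside, which lies 8 mm above the worktop; z up.
- old_rack: Old rack: flat aluminium base 66 (x) by 250 (y) by 8 mm, fixed, left or right, turned any way; one coloured cup at each place, in any order. Four places in a row along its y: y = -87, -29, 29, 87 mm, x = 0. Bright yellow end block at its +y end (9 mm thick, 16 mm high), plain at -y. Origin: centre of the underside, on the worktop; z up.
- new_rack: New rack: white plastic, 66 (x) by 250 (y) mm, fixed; four open pockets, empty, 54 mm (y) by 56 mm (x) inside; floor 6 mm, walls and dividers 21 mm above the worktop. Four places in a row along its y: y = -87, -29, 29, 87 mm, x = 0. Bright yellow end block at its +y end (9 mm thick, 24 mm high), plain at -y. Origin: centre of the underside, on the worktop; z up.
Not all that is in view belongs to the job. What is shaped like the red_bottle but pink or purple is not meant.

How it is judged:
By the outcome, as a careful person would: the job done as asked, in the order asked, and still so for the second after the job is handed in, with the robot touching nothing.
It also fails if it takes over 106 s, if anything falls off the work surface, if the arm or the gripper's body presses on something with over 40 N, if the wrist force passes 120 N, or if a joint passes its speed limit or range.

## Working session

There is one attempt and no reset: what is moved stays moved. The work goes in short steps, Python scripts to look and compute and a shell command to move; the robot and the scene stay as the last step left them, time stands still between calls to the robot, and variables do not carry over. Pictures are saved under pics/ and viewed, at most 14 in all, crops included, and the job is handed in when it is done.

```bash
mkdir -p pics; ls; python3 - <<'E'
from bench import r, grab_frame, camera_info
import cv2,numpy as np
o=r.get_obs();print({k:np.round(v,3) for k,v in o.items()})
for n in("scene","top"):
    p,d=grab_frame(n);cv2.imwrite(f"pics/{n}0.png",p);np.save(f"pics/{n}0.npy",d)
    c=camera_info(n);print(n,np.round(c["camera_matrix"],1).tolist(),np.round(c["R"],3).tolist(),np.round(c["t"],3))
E
```

```text
pics
{'clock': np.float64(0.0), 'joints': array([ 1.13 ,  0.478,  0.022,  1.556, -0.011,  1.109, -0.083]), 'qvel': array([-0.001,  0.001,  0.001, -0.003,  0.001, -0.001, -0.   ]), 'tau': array([-1.0000e-03, -5.9647e+01,  1.6070e+00, -2.8120e+01,  1.2000e-02,
        9.0000e-03,  0.0000e+00]), 'tcp_pos': array([ 0.22 , -0.638,  0.303]), 'orientation': array([-3.096e+00, -5.200e-01,  1.000e-03]), 'contact_force': array([0.172, 0.816, 0.222]), 'moment': array([-0.047,  0.016,  0.029]), 'gripper_force': np.float64(0.0), 'grip_width': np.float64(0.085)}
scene [[384.8, 0.0, 256.6], [0.0, 384.8, 190.9], [0.0, 0.0, 1.0]] [[0.583, -0.813, 0.022], [-0.403, -0.312, -0.86], [0.706, 0.492, -0.509]] [-0.32   0.246  0.623]
top [[362.1, 0.0, 259.8], [0.0, 362.1, 199.7], [0.0, 0.0, 1.0]] [[0.03, -0.999, 0.01], [-0.982, -0.031, -0.186], [0.186, -0.004, -0.982]] [-0.041  0.498  1.005]
```

View pics/top0.png

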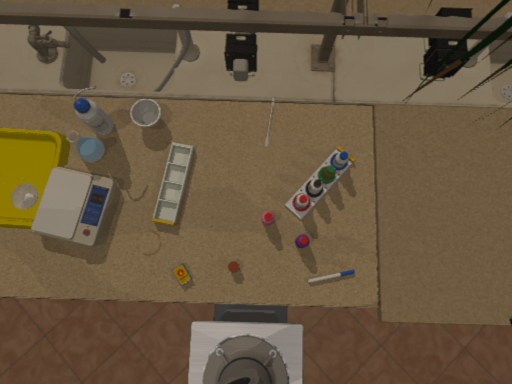

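View pics/scene0.png

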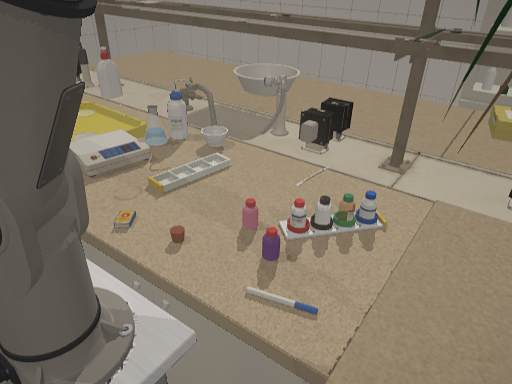

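The top picture shows the old rack from (300,210) to (350,155), with its yellow end at the far right. From that end the order is blue, green, black, red. The new rack runs from (180,147) to (165,222), with its yellow end at the near end. Pink and purple decoys stand at (268,218) and (302,241).

```bash
cat > h.py <<'E'
from bench import r, grab_frame, camera_info
import cv2,numpy as np
def cloud(n,d,c=None):
    c=c or camera_info(n);K=c["camera_matrix"];R=np.array(c["R"]);t=np.array(c["t"])
    v,u=np.mgrid[:d.shape[0],:d.shape[1]]
    P=np.stack([(u-K[0][2])/K[0][0]*d,(v-K[1][2])/K[1][1]*d,d],-1)
    W=(P-t)@R; W[d==0]=np.nan; return W
E
python3 - <<'E'
from h import *
for n in("top","scene"):
    p=cv2.imread(f"pics/{n}0.png");W=cloud(n,np.load(f"pics/{n}0.npy"));h=cv2.cvtColor(p,cv2.COLOR_BGR2HSV)
    x,y,z=W[...,0],W[...,1],W[...,2]
    print(n,"table z",np.nanmedian(z[250:280,100:160]) if n=="top" else np.nanmedian(z[260:280,120:150]))
    m=((z>.066)&(z<.1)&(x>.3)&(x<.9)&(y>-.4)&(y<.15)).astype(np.uint8)
    k,l,s,c=cv2.connectedComponentsWithStats(m)
    for i in range(1,k):
        if s[i,4]>15:
            q=W[l==i];print(c[i].round(0),s[i,4],"mid",((np.percentile(q,3,0)+np.percentile(q,97,0))/2).round(4),"ztop",np.percentile(q[:,2],80).round(3),np.median(h[l==i],0))
    ym=((h[...,0]>20)&(h[...,0]<32)&(h[...,1]>170)&(h[...,2]>110)&(x<.95)&(y>-.5)&(y<.4)&(z<.05)).astype(np.uint8)
    k,l,s,c=cv2.connectedComponentsWithStats(ym)
    for i in range(1,k):
        if s[i,4]>8:
            q=W[l==i];print("yellow",c[i].round(0),s[i,4],np.median(q,0).round(4))
    if n=="top": print("rack px",W[222,165].round(3),W[147,180].round(3))
    m=((z>.0145)&(z<.032)&(x>.4)&(x<.85)&(y>.1)&(y<.35)).astype(np.uint8)
    m=cv2.morphologyEx(m,cv2.MORPH_CLOSE,np.ones((9,9)))
    k,l,s,c=cv2.connectedComponentsWithStats(m);i=1+s[1:,4].argmax()
    q=W[(l==i)&(z>.0145)&(z<.032)][:,:2].astype(np.float32)
    print("new",s[i],cv2.minAreaRect(q*1000))
E
```

```text
top table z -0.0014794799072062983
[241.  73.] 111 mid [0.8827 0.0453 0.0837] ztop 0.096 [17. 54. 67.]
[343. 155.] 59 mid [ 0.6332 -0.2624  0.0753] ztop 0.08 [110. 178. 106.]
[330. 169.] 57 mid [ 0.5907 -0.2252  0.075 ] ztop 0.08 [ 66. 130.  84.]
[317. 183.] 57 mid [ 0.5477 -0.1859  0.0751] ztop 0.08 [16. 58. 45.]
[303. 199.] 56 mid [ 0.5008 -0.1463  0.0753] ztop 0.08 [  1.  187.5 143.5]
[267. 216.] 35 mid [ 0.4491 -0.0489  0.0689] ztop 0.07 [  0. 198. 139.]
[303. 240.] 42 mid [ 0.3855 -0.1498  0.0686] ztop 0.069 [  0.  204.5 139. ]
yellow [340. 149.] 16 [ 0.674 -0.269  0.014]
yellow [351. 158.] 16 [ 0.6446 -0.3019  0.0137]
yellow [162. 221.] 55 [0.4307 0.2589 0.0221]
yellow [181. 275.] 116 [0.275  0.1919 0.0133]
rack px [0.429 0.251 0.02 ] [0.664 0.225 0.009]
new [152 142  41  83 649] ((548.93359375, 238.26771545410156), (67.39864349365234, 249.20761108398438), 80.81600952148438)
scene table z -0.026138459600360518
[308. 130.] 160 mid [0.8848 0.0426 0.0829] ztop 0.094 [ 18.  32. 116.]
[370. 195.] 96 mid [ 0.6318 -0.266   0.0749] ztop 0.082 [110.  143.  124.5]
[348. 198.] 93 mid [ 0.5899 -0.2291  0.0744] ztop 0.081 [ 63.  87. 108.]
[324. 200.] 99 mid [ 0.5465 -0.1905  0.0743] ztop 0.081 [16. 45. 67.]
[250. 201.] 51 mid [ 0.4486 -0.0524  0.0693] ztop 0.071 [  0. 139. 173.]
[299. 203.] 98 mid [ 0.5004 -0.1497  0.0747] ztop 0.081 [  2.  142.5 146.5]
[271. 230.] 72 mid [ 0.3849 -0.1529  0.0692] ztop 0.071 [  1. 150. 178.]
new [ 148  131   83   58 1212] ((617.7430419921875, 248.88516235351562), (392.79522705078125, 148.39190673828125), 12.158493995666504)
```

```bash
cat > go.py <<'E'
import sys;from bench import r;import numpy as np
from scipy.spatial.transform import Rotation as T
x,y,z,psi=map(float,sys.argv[1:5]);o=r.get_obs()
R0=T.from_rotvec(o["orientation"]);Rt=T.from_euler('z',psi,degrees=True)*T.from_euler('x',180,degrees=True)
print(o["clock"],"delta",R0.inv().apply(np.array([x,y,z])-o["tcp_pos"]).round(4),(R0.inv()*Rt).as_rotvec().round(4))
E
python3 go.py .6325 -.264 .20 -41.4; python3 -m pendant -h | head -5
```

```text
0.1 delta [ 0.5116 -0.2182  0.1033] [-1.4000e-03  1.0000e-03  1.0554e+00]Traceback (most recent call last):
ValueError: could not convert string to float: '-h'
```

```bash
python3 -m pendant '0.046 -0.02 0 0 0 0.1; 0.092 -0.04 0 0 0 0.2; 0.138 -0.06 0 0 0 0.3; 0.184 -0.08 0 0 0 0.4; 0.22 -0.095 0 0 0 0.5' 0.085 40; python3 go.py .6325 -.264 .20 -41.4
```

```text
clock: 0.6
tcp_pos: [0.3997, -0.4735, 0.3035]
orientation: [-3.129, 0.265, -0.0]
contact_force: [-0.8, 0.1, 0.2]
grip_width: 0.0851
gripper_force: 0.0
0.6 delta [ 0.1943 -0.2455  0.1039] [-1.300e-03  3.000e-04  5.536e-01]
```

```bash
python3 -m pendant '0.03 -0.035 0 0 0 0.11; 0.06 -0.075 0 0 0 0.22; 0.09 -0.115 0 0 0 0.33; 0.12 -0.15 0 0 0 0.44; 0.15 -0.19 0.02 0 0 0.554'; python3 go.py .6325 -.264 .20 -41.4
```

```text
clock: 1.1
tcp_pos: [0.5768, -0.3156, 0.2874]
orientation: [2.937, -1.115, 0.008]
contact_force: [0.9, 0.0, -0.1]
grip_width: 0.0847
gripper_force: 0.0
1.1 delta [ 0.007  -0.0755  0.0875] [-0.0013 -0.0046 -0.0033]
```

```bash
python3 -m pendant '0 0 0 0 0 0'; python3 go.py .6325 -.264 .20 -41.4
```

```text
clock: 1.2
tcp_pos: [0.5792, -0.3074, 0.2822]
orientation: [-2.94, 1.093, 0.005]
contact_force: [-0.1, 1.5, -1.0]
grip_width: 0.0851
gripper_force: 0.0
1.2 delta [ 0.0124 -0.0673  0.0824] [-0.0037  0.0049  0.0104]
```

```bash
python3 -m pendant '0.01 -0.04 0.015 0 0 0.01; 0.0124 -0.067 0.04 0 0 0.01; 0.0124 -0.067 0.06 0 0 0.01; 0.0124 -0.067 0.06 0 0 0.01; 0.0124 -0.067 0.06 0 0 0.01'; python3 go.py .6325 -.264 .20 -41.4
python3 - <<'E'
from h import *
for n in("wrist","top"):
    p,d=grab_frame(n);W=cloud(n,d);cv2.imwrite(f"pics/{n}1.png",p)
    z=W[...,2];x,y=W[...,0],W[...,1]
    if n=="wrist":
        m=((z>.066)&(z<.1)&(x>.42)&(x<.9)&(y>-.4)&(y<-.1)).astype(np.uint8)
        k,l,s,c=cv2.connectedComponentsWithStats(m)
        for i in range(1,k):
            if s[i,4]>30:
                q=W[(l==i)&(z>.076)];print(c[i].round(0),s[i,4],"mid",((np.percentile(q,2,0)+np.percentile(q,98,0))/2).round(4),np.ptp(q,0).round(3))
E
```

```text
clock: 1.7
tcp_pos: [0.6271, -0.2752, 0.2251]
orientation: [2.933, -1.124, -0.002]
contact_force: [-0.4, -0.1, 0.1]
grip_width: 0.0849
gripper_force: 0.0
1.7 delta [-0.0034 -0.0119  0.0251] [ 0.0012  0.001  -0.0094]
[240. 199.] 852 mid [ 0.6366 -0.2654  0.0797] [0.024 0.024 0.007]
[242. 265.] 763 mid [ 0.5947 -0.2282  0.0793] [0.022 0.022 0.006]
[244. 321.] 457 mid [ 0.5535 -0.1928  0.0787] [0.02  0.018 0.006]
```

View pics/wrist1.png

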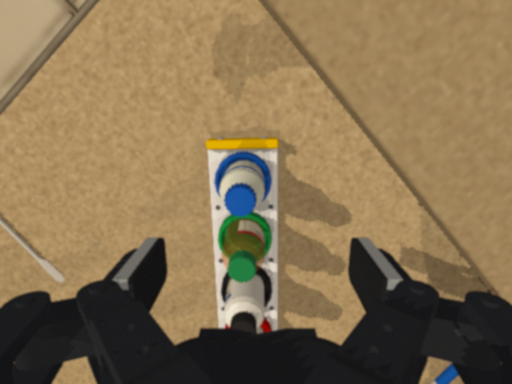

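The wrist view confirms the order from the yellow bar at (242,144): blue (240,199), green (242,265), black (244,321). The fingers straddle the row. Descending on blue.

```bash
python3 go.py .6356 -.2656 .104 -41.5; python3 -m pendant '-0.0004 -0.013 0.03 0 0 -0.01; -0.0004 -0.013 0.07 0 0 -0.01;  -0.0004 -0.013 0.1 0 0 -0.01; -0.0004 -0.013 0.1 0 0 -0.01;-0.0004 -0.013 0.1 0 0 -0.01'; python3 go.py .6356 -.2656 .104 -41.5
```

```text
1.8 delta [-0.0012 -0.0128  0.1227] [-0.0001 -0.0019 -0.0086]
clock: 2.3
tcp_pos: [0.6366, -0.2653, 0.1268]
orientation: [2.939, -1.11, 0.002]
contact_force: [-0.4, 0.2, 0.7]
grip_width: 0.085
gripper_force: 0.0
2.3 delta [-0.0006  0.0008  0.0228] [-0.0002 -0.0013  0.0021]
```

```bash
python3 -m pendant '0 0 0.0225 0 0 0;0 0 0.0225 0 0 0;0 0 0.0225 0 0 0'; python3 -m pendant '0 0 0 0 0 0;0 0 0 0 0 0;0 0 0 0 0 0;0 0 0 0 0 0;0 0 0 0 0 0' 0.03 40;python3 go.py .6356 -.2656 .104 -41.5
python3 - <<'E'
from h import *
p,d=grab_frame("scene");cv2.imwrite("pics/s2.png",cv2.resize(p[130:290,230:450],None,fx=3,fy=3))
E
```

```text
clock: 2.6
tcp_pos: [0.637, -0.265, 0.105]
orientation: [2.939, -1.109, 0.004]
contact_force: [0.3, 0.6, 0.6]
grip_width: 0.085
gripper_force: 0.0
clock: 3.1
tcp_pos: [0.6367, -0.2645, 0.1038]
orientation: [-2.939, 1.109, -0.002]
contact_force: [-1.0, 1.1, 5.2]
grip_width: 0.0353
gripper_force: 40.2
3.1 delta [-0.0001  0.0016 -0.0002] [-0.0005 -0.001   0.0031]
```

View pics/s2.png

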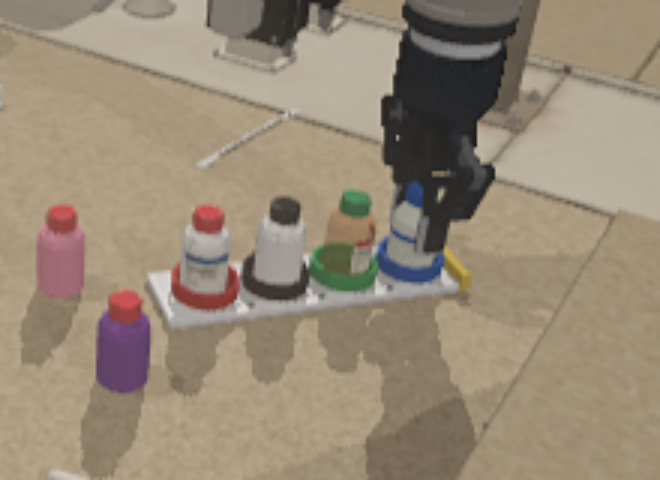

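Blue is gripped upright, with the fingers at (440,230) in the crop clear of the cup rim. Lifting.

```bash
python3 -m pendant '0 0 -0.02 0 0 0;0 0 -0.05 0 0 0;0 0 -0.09 0 0 0;0 0 -0.11 0 0 0;0 0 -0.11 0 0 0'; python3 go.py .634 .223 .22 -9.2
```

```text
clock: 3.65
tcp_pos: [0.638, -0.2651, 0.2166]
orientation: [-2.939, 1.109, -0.01]
contact_force: [0.1, -0.6, -0.4]
grip_width: 0.0355
gripper_force: 40.2
3.65 delta [-0.3253 -0.3639 -0.0044] [-0.0007 -0.0065 -0.5609]
```

```bash
python3 -m pendant '-0.016 -0.018 0 0 0 -0.03;-0.042 -0.047 0 0 0 -0.07;-0.07 -0.078 0 0 0 -0.12;-0.098 -0.11 0 0 0 -0.17;-0.126 -0.141 0 0 0 -0.22'; python3 go.py .634 .223 .22 -9.2
```

```text
clock: 4.15
tcp_pos: [0.6335, -0.0723, 0.2108]
orientation: [3.045, -0.774, -0.005]
contact_force: [1.0, 0.5, -0.5]
grip_width: 0.0353
gripper_force: 40.2
4.15 delta [-0.1405 -0.2597 -0.0089] [ 3.000e-04  3.200e-03 -3.371e-01]
```

```bash
python3 -m pendant '-0.02 -0.037 0 0 0 -0.06;-0.04 -0.074 0 0 0 -0.12;-0.06 -0.111 0 0 0 -0.18;-0.08 -0.148 0 0 0 -0.24;-0.1 -0.185 0 0 0 -0.30'; python3 go.py .634 .223 .22 -9.2
```

```text
clock: 4.65
tcp_pos: [0.6343, 0.1375, 0.2109]
orientation: [3.126, -0.309, -0.005]
contact_force: [0.4, -0.7, -0.6]
grip_width: 0.0353
gripper_force: 40.2
4.65 delta [-0.0171 -0.0838 -0.0092] [ 0.0009  0.003  -0.0367]
```

```bash
python3 -m pendant '0 0 0 0 0 0;0 0 0 0 0 0'; python3 go.py .634 .223 .098 -9.2
```

```text
clock: 4.85
tcp_pos: [0.6344, 0.1374, 0.2109]
orientation: [3.126, -0.309, -0.005]
contact_force: [0.5, -1.0, -1.4]
grip_width: 0.0357
gripper_force: 40.2
4.85 delta [-0.0168 -0.0839  0.1129] [ 0.0005  0.0032 -0.0365]
```

```bash
python3 -m pendant '-0.008 -0.04 0 0 0 -0.02;-0.017 -0.084 0 0 0 -0.037;-0.017 -0.084 0.02 0 0 -0.037;-0.017 -0.084 0.05 0 0 -0.037;-0.017 -0.084 0.05 0 0 -0.037'; python3 go.py .634 .223 .098 -9.2
python3 - <<'E'
from h import *
for n in("wrist","scene"):
    p,d=grab_frame(n)
    if n=="scene": p=cv2.resize(p[80:220,120:320],None,fx=3,fy=3)
    else:
        W=cloud(n,d);x,y,z=W[...,0],W[...,1],W[...,2]
        h=cv2.cvtColor(p,cv2.COLOR_BGR2HSV)
        m=(z>.013)&(z<.03)&(x>.38)&(x<.72)&(y>.17)&(y<.31)
        q=W[m][:,:2].astype(np.float32);print(m.sum(),cv2.minAreaRect(q*1000))
    cv2.imwrite(f"pics/{n}3.png",p)
E
```

```text
clock: 5.35
tcp_pos: [0.6332, 0.2182, 0.1577]
orientation: [3.125, -0.259, -0.013]
contact_force: [-1.5, -1.1, -1.6]
grip_width: 0.0357
gripper_force: 40.2
5.35 delta [ 0.0004 -0.0052  0.0596] [ 0.006   0.0077 -0.0048]
3123 ((601.547607421875, 230.53323364257812), (66.32844543457031, 153.12997436523438), 80.55418395996094)
```

View pics/scene3.png

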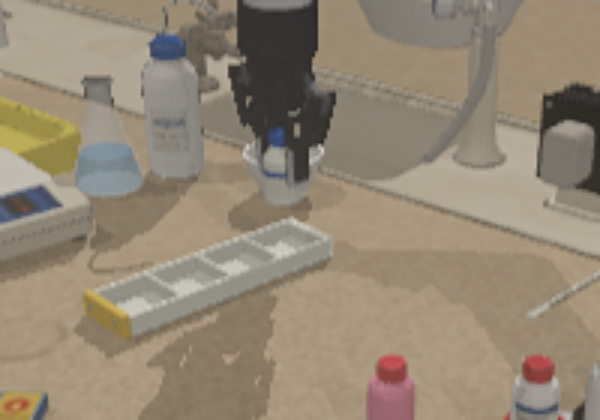

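View pics/wrist3.png

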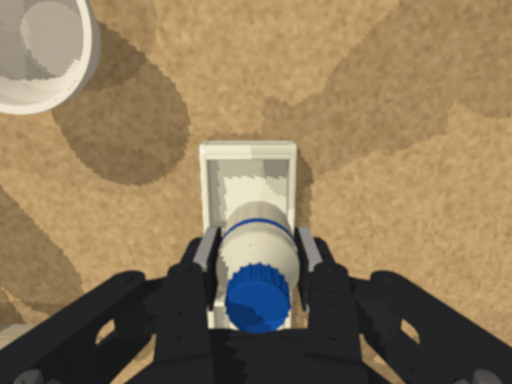

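Blue hangs upright just above the far pocket (250,190 in the wrist view). Lowering it with a small correction.

```bash
python3 go.py .638 .224 .1 -9.4; python3 -m pendant '0.004 -0.006 0.01 0 0 0;0.004 -0.006 0.03 0 0 0;0.004 -0.006 0.045 0 0 0;0.004 -0.006 0.05 0 0 0;0.004 -0.006 0.05 0 0 0'; python3 go.py .638 .224 .099 -9.4
```

```text
5.45 delta [ 0.0015 -0.0054  0.062 ] [ 0.0021  0.002  -0.0021]
clock: 5.95
tcp_pos: [0.6408, 0.2257, 0.1121]
orientation: [3.13, -0.258, -0.002]
contact_force: [-0.2, 0.4, -0.4]
grip_width: 0.0354
gripper_force: 40.2
5.95 delta [-0.0024  0.0022  0.0131] [ 0.0008  0.0011 -0.0004]
```

```bash
python3 -m pendant '-0.002 0.002 0.006 0 0 0;-0.002 0.002 0.012 0 0 0;-0.002 0.002 0.0135 0 0 0;-0.002 0.002 0.0135 0 0 0'; python3 go.py .638 .224 .099 -9.4
```

```text
clock: 6.35
tcp_pos: [0.6387, 0.2243, 0.0992]
orientation: [3.131, -0.258, -0.0]
contact_force: [1.1, 0.2, -0.6]
grip_width: 0.0357
gripper_force: 40.3
6.35 delta [-0.0006  0.0004  0.0002] [ 0.0002  0.0001 -0.0002]
```

```bash
python3 -m pendant '0 0 0.001 0 0 0;0 0 0.0015 0 0 0;0 0 0.0015 0 0 0' | egrep 'tcp|contact'; python3 -m pendant '0 0 0 0 0 0;0 0 0 0 0 0;0 0 0 0 0 0;0 0 0 0 0 0;0 0 0 0 0 0' 0.085; python3 go.py .5921 -.2271 .2 -41.5
```

```text
tcp_pos: [0.639, 0.2245, 0.0988]
contact_force: [-2.2, -0.9, 5.9]
clock: 7.15
tcp_pos: [0.6387, 0.2244, 0.0977]
orientation: [3.131, -0.258, -0.0]
contact_force: [0.3, -0.6, 0.0]
grip_width: 0.0851
gripper_force: 0.0
7.15 delta [ 0.0278  0.453  -0.1022] [1.000e-04 1.000e-04 5.602e-01]
```

```bash
python3 -m pendant '0 0 -0.03 0 0 0;0 0 -0.07 0 0 0;0 0 -0.11 0 0 0;0.003 0.04 -0.12 0 0 0.05;0.006 0.085 -0.12 0 0 0.11' | grep tcp; python3 go.py .5921 -.2271 .2 -41.5
```

```text
tcp_pos: [0.6319, 0.1415, 0.2209]
7.65 delta [0.0606 0.3658 0.0196] [-0.0053 -0.0035  0.4523]
```

```bash
python3 -m pendant '0.003 0.045 0 0 0 0.06;0.006 0.09 0 0 0 0.12;0.01 0.135 0 0 0 0.18;0.015 0.18 0 0 0 0.24;0.018 0.225 0 0 0 0.3' | grep tcp; python3 go.py .5921 -.2271 .2 -41.5
```

```text
tcp_pos: [0.5867, -0.0837, 0.2181]
8.15 delta [0.0827 0.1173 0.0181] [-0.0003 -0.0005  0.1476]
```

```bash
python3 -m pendant '0.028 0.04 0 0 0 0.05;0.056 0.08 0 0 0 0.1;0.083 0.117 0 0 0 0.148;0.083 0.117 0 0 0 0.148;0.083 0.117 0 0 0 0.148' | grep tcp; python3 go.py .5921 -.2271 .104 -41.5
python3 - <<'E'
from h import *
p,d=grab_frame("wrist");W=cloud("wrist",d);z=W[...,2];x,y=W[...,0],W[...,1]
m=((z>.076)&(z<.1)&(x>.42)&(x<.9)&(y>-.4)&(y<-.1)).astype(np.uint8)
k,l,s,c=cv2.connectedComponentsWithStats(m)
for i in range(1,k):
    if s[i,4]>30:
        q=W[l==i];print(c[i].round(0),s[i,4],"mid",((np.percentile(q,2,0)+np.percentile(q,98,0))/2).round(4),np.ptp(q,0).round(3),p[l==i].mean(0).round())
E
```

```text
tcp_pos: [0.5929, -0.2266, 0.2177]
8.65 delta [-0.0003  0.0008  0.1137] [ 0.0003  0.     -0.0005]
[259. 202.] 759 mid [ 0.5941 -0.2249  0.079 ] [0.022 0.022 0.006] [ 63. 122.  38.]
[258. 274.] 640 mid [ 0.5511 -0.1867  0.0787] [0.023 0.022 0.005] [38. 42. 47.]
[258. 330.] 53 mid [ 0.5116 -0.1518  0.078 ] [0.009 0.01  0.004] [ 26.  18. 156.]
```

```bash
python3 go.py .5935 -.226 .104 -41.5; python3 -m pendant '0 0 0.03 0 0 0;0 0 0.07 0 0 0;0 0 0.105 0 0 0;0 0 0.114 0 0 0;0 0 0.114 0 0 0' | egrep 'tcp|cont'; python3 go.py .5935 -.226 .104 -41.5
```

```text
8.7 delta [0.0012 0.001  0.1136] [-0.0005  0.0007  0.0025]
tcp_pos: [0.5929, -0.2232, 0.1027]
contact_force: [0.3, -0.2, 0.5]
9.2 delta [ 0.0023  0.0017 -0.0013] [0.0005 0.0031 0.0046]
```

```bash
python3 -m pendant '0 0 0 0 0 0;0 0 0 0 0 0;0 0 0 0 0 0;0 0 0 0 0 0;0 0 0 0 0 0' 0.03 40;python3 -m pendant '0 0 -0.02 0 0 0;0 0 -0.05 0 0 0;0 0 -0.09 0 0 0;0 0 -0.115 0 0 0;0 0 -0.115 0 0 0';  python3 go.py .5806 .2333 .215 -9.4
```

```text
clock: 9.7
tcp_pos: [0.5941, -0.2256, 0.1055]
orientation: [-2.939, 1.11, -0.004]
contact_force: [-1.0, -0.0, 6.0]
grip_width: 0.036
gripper_force: 39.8
clock: 10.2
tcp_pos: [0.5953, -0.2261, 0.2237]
orientation: [-2.938, 1.11, -0.013]
contact_force: [0.3, -0.1, -0.1]
grip_width: 0.036
gripper_force: 40.1
10.2 delta [-0.315  -0.3348  0.0076] [-0.0015 -0.0083 -0.5586]
```

```bash
python3 -m pendant '-0.016 -0.017 0 0 0 -0.03;-0.042 -0.045 0 0 0 -0.07;-0.07 -0.075 0 0 0 -0.12;-0.1 -0.107 0 0 0 -0.17;-0.13 -0.139 0 0 0 -0.22' | grep tcp;  python3 go.py .5806 .2333 .215 -9.4
```

```text
tcp_pos: [0.5864, -0.0326, 0.2177]
10.7 delta [-0.1324 -0.2306  0.0028] [ 3.000e-04  2.000e-03 -3.352e-01]
```

```bash
python3 -m pendant '-0.02 -0.036 0 0 0 -0.06;-0.04 -0.072 0 0 0 -0.12;-0.058 -0.108 0 0 0 -0.18;-0.076 -0.144 0 0 0 -0.24;-0.09 -0.18 0 0 0 -0.30' | grep tcp;  python3 go.py .5806 .2333 .215 -9.4
```

```text
tcp_pos: [0.5936, 0.1687, 0.2176]
11.2 delta [-0.0255 -0.0608  0.0026] [ 0.0006  0.0024 -0.0336]
```

```bash
python3 -m pendant '-0.012 -0.03 0 0 0 -0.017;-0.024 -0.061 0 0 0 -0.034;-0.024 -0.061 0.02 0 0 -0.034;-0.024 -0.061 0.06 0 0 -0.034;-0.024 -0.061 0.095 0 0 -0.034' | grep tcp; python3 -m pendant '0 0 0 0 0 0'|grep tcp; python3 go.py .5806 .2333 .1005 -9.4
```

```text
tcp_pos: [0.5827, 0.2316, 0.1218]
tcp_pos: [0.5797, 0.2297, 0.1181]
11.8 delta [ 0.0005 -0.0038  0.0175] [ 0.0062  0.0097 -0.0025]
```

```bash
python3 -m pendant '0 -0.001 0.008 0 0 0;0 -0.001 0.015 0 0 0;0 -0.001 0.0175 0 0 0;0 -0.001 0.0175 0 0 0'|egrep 'tcp|cont'; python3 go.py .5806 .2333 .1005 -9.4
```

```text
tcp_pos: [0.5846, 0.2318, 0.107]
contact_force: [-0.4, 0.3, -0.0]
12.2 delta [-0.0042 -0.0008  0.0065] [-0.0006 -0.0008 -0.0042]
```

```bash
python3 -m pendant '-0.003 -0.001 0.003 0 0 0;-0.003 -0.001 0.006 0 0 0;-0.003 -0.001 0.007 0 0 0;-0.003 -0.001 0.008 0 0 0;-0.003 -0.001 0.008 0 0 0'|egrep 'tcp|cont'; python3 go.py .5806 .2333 .1005 -9.4
```

```text
tcp_pos: [0.5815, 0.2337, 0.1005]
contact_force: [-7.1, -1.1, 16.6]
12.7 delta [-0.0008  0.0005 -0.    ] [-0.0004 -0.0003 -0.0039]
```

```bash
python3 -m pendant '0 0 -0.001 0 0 0;0 0 -0.001 0 0 0'|egrep 'tcp|cont'; python3 -m pendant '0 0 0 0 0 0;0 0 0 0 0 0;0 0 0 0 0 0;0 0 0 0 0 0;0 0 0 0 0 0' 0.085|egrep 'tcp|cont|width';python3 -m pendant '0 0 -0.03 0 0 0;0 0 -0.07 0 0 0;0 0 -0.11 0 0 0;0.003 0.04 -0.12 0 0 0.05;0.006 0.085 -0.12 0 0 0.11' | grep tcp; python3 go.py .550 -.1875 .2 -41.5
python3 - <<'E'
from h import *
p,d=grab_frame("scene");cv2.imwrite("pics/s4.png",cv2.resize(p[80:270,120:400],None,fx=2.5,fy=2.5))
E
```

```text
tcp_pos: [0.5815, 0.2336, 0.1005]
contact_force: [-4.0, -0.5, 10.4]
tcp_pos: [0.5815, 0.2331, 0.0991]
contact_force: [0.2, -0.1, -0.9]
grip_width: 0.0849
tcp_pos: [0.5743, 0.15, 0.2221]
13.9 delta [0.0686 0.3314 0.021 ] [-0.0052 -0.0033  0.448 ]
```

View pics/s4.png

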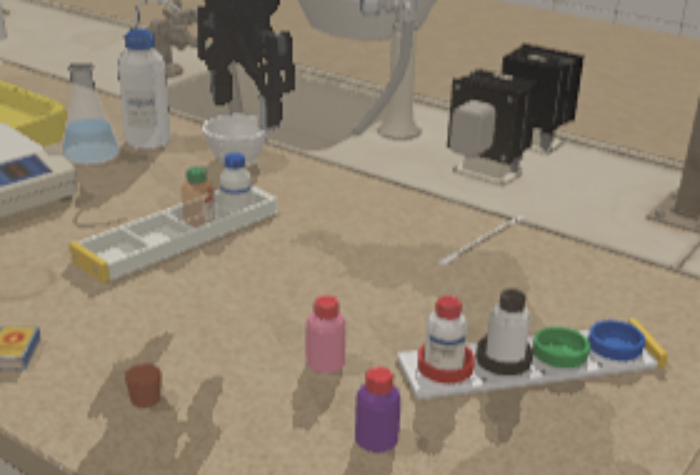

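Blue (235,180) and green (197,195) stand upright in the two farthest pockets. Next is black.

```bash
python3 -m pendant '0.003 0.045 0 0 0 0.06;0.006 0.09 0 0 0 0.12;0.01 0.135 0 0 0 0.18;0.015 0.18 0 0 0 0.24;0.02 0.22 0 0 0 0.3' | grep tcp; python3 go.py .550 -.1875 .2 -41.5
```

```text
tcp_pos: [0.5312, -0.071, 0.2193]
14.45 delta [0.0797 0.087  0.0194] [ 4.000e-04 -1.000e-04  1.428e-01]
```

```bash
python3 -m pendant '0.028 0.03 0 0 0 0.05;0.056 0.061 0 0 0 0.1;0.08 0.087 0 0 0 0.143;0.08 0.087 0 0 0 0.143;0.08 0.087 0 0 0 0.143' | grep tcp; python3 go.py .5505 -.1875 .104 -41.5
```

```text
tcp_pos: [0.5512, -0.186, 0.219]
14.95 delta [0.0005 0.0016 0.115 ] [0.0003 0.0005 0.0014]
```

```bash
python3 -m pendant '0 0.001 0.03 0 0 0;0 0.001 0.07 0 0 0;0 0.001 0.105 0 0 0;0 0.001 0.115 0 0 0;0 0.001 0.115 0 0 0' | egrep 'tcp|cont'; python3 -m pendant '0 0 0 0 0 0;0 0 0 0 0 0;0 0 0 0 0 0;0 0 0 0 0 0;0 0 0 0 0 0;' 0.03 40|egrep 'tcp|cont|width|gripper'
```

```text
tcp_pos: [0.5501, -0.1844, 0.1031]
contact_force: [-0.4, -0.4, 0.9]
tcp_pos: [0.5512, -0.1867, 0.1058]
contact_force: [-2.1, 0.1, 6.5]
grip_width: 0.0361
gripper_force: 39.3
```

```bash
python3 -m pendant '0 0 -0.02 0 0 0;0 0 -0.05 0 0 0;0 0 -0.09 0 0 0;0 0 -0.115 0 0 0;0 0 -0.115 0 0 0'|egrep 'tcp|width';  python3 go.py .5234 .2427 .215 -9.4
```

```text
tcp_pos: [0.5529, -0.1868, 0.2239]
grip_width: 0.0363
16.45 delta [-0.3059 -0.3029  0.0079] [-0.0019 -0.0081 -0.5576]
```

```bash
python3 -m pendant '-0.016 -0.016 0 0 0 -0.03;-0.042 -0.042 0 0 0 -0.07;-0.07 -0.07 0 0 0 -0.12;-0.1 -0.1 0 0 0 -0.17;-0.13 -0.13 0 0 0 -0.22' | grep tcp;  python3 go.py .5234 .2427 .215 -9.4
```

```text
tcp_pos: [0.5376, -0.0001, 0.2181]
16.95 delta [-0.1284 -0.2066  0.0032] [ 0.0005  0.0022 -0.334 ]
```

```bash
python3 -m pendant '-0.02 -0.034 0 0 0 -0.06;-0.04 -0.067 0 0 0 -0.12;-0.06 -0.1 0 0 0 -0.18;-0.08 -0.132 0 0 0 -0.24;-0.1 -0.165 0 0 0 -0.30' | grep tcp;  python3 go.py .5234 .2427 .215 -9.4
```

```text
tcp_pos: [0.5288, 0.1922, 0.2181]
17.45 delta [-0.0152 -0.0484  0.003 ] [ 0.001   0.0022 -0.0331]
```

```bash
python3 -m pendant '-0.008 -0.025 0 0 0 -0.017;-0.015 -0.048 0 0 0 -0.033;-0.015 -0.048 0.03 0 0 -0.033;-0.015 -0.048 0.07 0 0 -0.033;-0.015 -0.048 0.095 0 0 -0.033' | grep tcp; python3 -m pendant '0 0 0 0 0 0;0 0 0 0 0 0;0 0 0 0 0 0'|egrep 'tcp|cont'; python3 go.py .5234 .2427 .1008 -9.4
```

```text
tcp_pos: [0.5228, 0.2405, 0.1209]
tcp_pos: [0.526, 0.2409, 0.1256]
contact_force: [0.1, -0.4, -1.1]
18.25 delta [-0.0029 -0.0013  0.0248] [-0.0015 -0.0015 -0.0039]
```

```bash
python3 -m pendant '-0.002 -0.001 0.01 0 0 0;-0.002 -0.001 0.019 0 0 0;-0.002 -0.001 0.022 0 0 0;-0.002 -0.001 0.024 0 0 0;-0.002 -0.001 0.0245 0 0 0'|egrep 'tcp|cont'; python3 -m pendant '0 0 0 0 0 0'|egrep 'tcp|cont'
```

```text
tcp_pos: [0.5233, 0.2414, 0.1008]
contact_force: [-6.0, -3.3, 17.0]
tcp_pos: [0.5232, 0.2413, 0.1008]
contact_force: [-5.0, -2.3, 12.0]
```

Contact at the expected floor height, so releasing.

```bash
python3 -m pendant '0 0 -0.001 0 0 0;0 0 -0.001 0 0 0;0 0 -0.001 0 0 0;0 0 -0.001 0 0 0;0 0 -0.001 0 0 0' 0.085|egrep 'tcp|cont|width';python3 -m pendant '0 0 -0.03 0 0 0;0 0 -0.07 0 0 0;0 0 -0.11 0 0 0;0.003 0.04 -0.12 0 0 0.05;0.006 0.085 -0.12 0 0 0.11' | grep tcp; python3 go.py .5075 -.149 .2 -41.5
```

```text
tcp_pos: [0.5237, 0.2415, 0.1007]
contact_force: [0.1, 0.8, 0.4]
grip_width: 0.0851
tcp_pos: [0.5165, 0.1581, 0.2234]
19.85 delta [0.0751 0.298  0.0225] [-0.0051 -0.0032  0.4477]
```

```bash
python3 -m pendant '0.01 0.04 0 0 0 0.06;0.02 0.08 0 0 0 0.12;0.03 0.12 0 0 0 0.18;0.04 0.16 0 0 0 0.24;0.045 0.195 0 0 0 0.3' | grep tcp; python3 go.py .5075 -.149 .2 -41.5
```

```text
tcp_pos: [0.505, -0.0455, 0.221]
20.35 delta [0.059  0.0851 0.0211] [-1.000e-04 -8.000e-04  1.423e-01]
```

```bash
python3 -m pendant '0.02 0.03 0 0 0 0.05;0.04 0.06 0 0 0 0.1;0.059 0.085 0 0 0 0.142;0.059 0.085 0 0 0 0.142;0.059 0.085 0 0 0 0.142' | grep tcp; python3 go.py .5075 -.149 .104 -41.5
python3 - <<'E'
from h import *
p,d=grab_frame("wrist");W=cloud("wrist",d);z=W[...,2];x,y=W[...,0],W[...,1]
m=((z>.076)&(z<.1)&(x>.42)&(x<.9)&(y>-.4)&(y<-.1)).astype(np.uint8)
k,l,s,c=cv2.connectedComponentsWithStats(m)
for i in range(1,k):
    if s[i,4]>30:
        q=W[l==i];print(c[i].round(0),s[i,4],"mid",((np.percentile(q,2,0)+np.percentile(q,98,0))/2).round(4),np.ptp(q,0).round(3),p[l==i].mean(0).round())
E
```

```text
tcp_pos: [0.5079, -0.147, 0.2207]
20.85 delta [0.0011 0.0017 0.1167] [0.0001 0.0003 0.0028]
[263. 204.] 735 mid [ 0.5045 -0.1468  0.0791] [0.022 0.022 0.005] [ 39.  29. 213.]
```

```bash
python3 -m pendant '-0.001 0.0025 0.03 0 0 0;-0.001 0.0025 0.07 0 0 0;-0.001 0.0025 0.105 0 0 0;-0.001 0.0025 0.116 0 0 0;-0.001 0.0025 0.116 0 0 0' | egrep 'tcp|cont'; python3 -m pendant '0 0 0 0 0 0;0 0 0 0 0 0;0 0 0 0 0 0;0 0 0 0 0 0;0 0 0 0 0 0;' 0.03 40|egrep 'tcp|cont|width|gripper'
```

```text
tcp_pos: [0.5049, -0.1464, 0.1037]
contact_force: [0.4, 0.3, 0.0]
tcp_pos: [0.5063, -0.1483, 0.1062]
contact_force: [-1.4, -1.2, 7.4]
grip_width: 0.0362
gripper_force: 39.2
```

```bash
python3 -m pendant '0 0 -0.02 0 0 0;0 0 -0.05 0 0 0;0 0 -0.09 0 0 0;0 0 -0.115 0 0 0;0 0 -0.115 0 0 0'|egrep 'tcp|width';  python3 go.py .4662 .2522 .215 -9.4
```

```text
tcp_pos: [0.5076, -0.1483, 0.2239]
grip_width: 0.0359
22.4 delta [-0.2954 -0.2736  0.0082] [-0.0023 -0.0076 -0.5565]
```

```bash
python3 -m pendant '-0.016 -0.015 0 0 0 -0.03;-0.042 -0.039 0 0 0 -0.07;-0.07 -0.065 0 0 0 -0.12;-0.1 -0.093 0 0 0 -0.17;-0.13 -0.12 0 0 0 -0.22' | grep tcp;  python3 go.py .4662 .2522 .215 -9.4
```

```text
tcp_pos: [0.4856, 0.0304, 0.2187]
22.9 delta [-0.1228 -0.1857  0.0038] [ 0.0006  0.0019 -0.3329]
```

```bash
python3 -m pendant '-0.02 -0.03 0 0 0 -0.06;-0.04 -0.06 0 0 0 -0.12;-0.06 -0.09 0 0 0 -0.18;-0.08 -0.12 0 0 0 -0.24;-0.1 -0.15 0 0 0 -0.30' | grep tcp;  python3 go.py .4662 .2522 .215 -9.4
```

```text
tcp_pos: [0.4695, 0.2096, 0.2186]
23.4 delta [-0.0115 -0.0412  0.0036] [ 0.0011  0.0021 -0.0321]
```

```bash
python3 -m pendant '-0.006 -0.02 0 0 0 -0.016;-0.011 -0.041 0 0 0 -0.032;-0.011 -0.041 0.03 0 0 -0.032;-0.011 -0.041 0.07 0 0 -0.032;-0.011 -0.041 0.095 0 0 -0.032' | grep tcp; python3 -m pendant '0 0 0 0 0 0;0 0 0 0 0 0;0 0 0 0 0 0'|egrep 'tcp|cont'; python3 go.py .4662 .2522 .1012 -9.4
```

```text
tcp_pos: [0.4678, 0.2491, 0.1223]
tcp_pos: [0.4696, 0.2505, 0.1262]
contact_force: [0.5, 0.1, -1.1]
24.2 delta [-0.0037 -0.0011  0.025 ] [-0.0014 -0.0019 -0.0048]
```

```bash
python3 -m pendant '-0.003 -0.001 0.01 0 0 0;-0.003 -0.001 0.019 0 0 0;-0.003 -0.001 0.022 0 0 0;-0.003 -0.001 0.024 0 0 0;-0.003 -0.001 0.0247 0 0 0'|egrep 'tcp|cont'; python3 -m pendant '0 0 0 0 0 0'|egrep 'tcp|cont'
```

```text
tcp_pos: [0.4656, 0.2514, 0.1012]
contact_force: [-6.3, -3.3, 22.3]
tcp_pos: [0.4655, 0.2514, 0.1012]
contact_force: [-5.4, -3.4, 14.6]
```

```bash
python3 -m pendant '0 0 -0.001 0 0 0;0 0 -0.001 0 0 0;0 0 -0.001 0 0 0;0 0 -0.001 0 0 0;0 0 -0.001 0 0 0' 0.085|egrep 'tcp|cont|width';python3 -m pendant '0 0 -0.03 0 0 0;0 0 -0.07 0 0 0;0 0 -0.11 0 0 0;0 0.04 -0.12 0 0 0.05;0 0.085 -0.12 0 0 0.11' | grep tcp; python3 -m pendant '0 0.04 0 0 0 0;0 0.08 0 0 0 0;0 0.12 0 0 0 0;0 0.15 0 0 0 0;0 0.15 0 0 0 0' | egrep 'tcp|clock'
python3 - <<'E'
from h import *
p,d=grab_frame("scene");a=cv2.resize(p[110:200,130:250],None,fx=5,fy=5);
q,d=grab_frame("top");b=cv2.resize(q[130:235,140:210],(300,450))
cv2.imwrite("pics/end.png",cv2.resize(np.hstack([a,b]),(790,395)))
W=cloud("top",d);z=W[...,2];x,y=W[...,0],W[...,1]
m=((z>.06)&(z<.1)&(x>.4)&(x<.7)&(y>.15)&(y<.33)).astype(np.uint8)
k,l,s,c=cv2.connectedComponentsWithStats(m)
for i in range(1,k):
    Q=W[l==i];print(s[i,4],((np.percentile(Q,3,0)+np.percentile(Q,97,0))/2).round(3),np.percentile(Q[:,2],85).round(3))
E
```

```text
tcp_pos: [0.4658, 0.2516, 0.101]
contact_force: [0.2, 0.1, 0.4]
grip_width: 0.0848
tcp_pos: [0.4527, 0.169, 0.2235]
clock: 26.3
tcp_pos: [0.4087, 0.0197, 0.2209]
60 [0.635 0.226 0.07 ] 0.075
58 [0.579 0.234 0.071] 0.075
57 [0.521 0.241 0.07 ] 0.075
60 [0.46  0.251 0.069] 0.076
```

View pics/end.png

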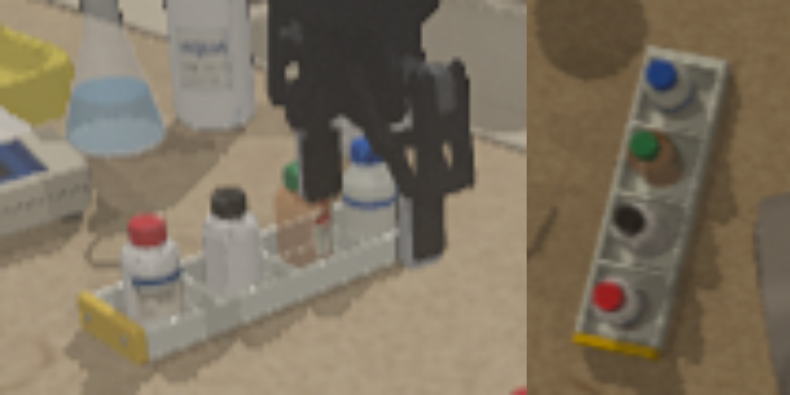

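All four bottles stand upright on the pocket floors, with cap tops at z = 0.075–0.076 m against 0.076 expected. From the yellow end the order is red, black, green, blue, and the gripper is clear.

```bash
python3 -c "
from bench import r
print(r.hand_in())"
```

```text
the job is handed in; nothing more can be done
None
```

I moved all four bottles into the new rack in reverse order (red, black, green, blue from its yellow end), each upright on its pocket floor, and handed the job in at about 26 s; no verdict was shown.

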